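# Stow the provisions box in its sea-rail bay

## Task

Stow the lidded provisions box in the railed bay on the galley counter: without picking the whole box up, lift its lug end and rest it on the bay's raised sill, then let go and push the box in from behind until its tail has dropped down behind the sill. Keep pushing gently until the box presses firmly on the sprung end stop, hold it there for about a second, then back off and leave it lying flat in the bay. The stop's position has to be found by feel; do not ram the sill or the stop, and leave the mug, the jar and the can where they are.

Things in the scene. Friction and masses are not known exactly. Their poses are not given: they have to be found in the camera images.
- box: Closed rigid grey box with a white lid, 150 long (x) x 100 wide (y) x 50 mm high, 0.3 to 0.6 kg, mass centre near its middle; too wide for a gripper. Origin: centre of the underside; x points to the leading (lug) end, z up. It stands on the counter before the bay, lug end towards the sill, up to 0.2 rad and 25 mm out of line.
- lug_top (a point): Top centre of the box's only grip: an upright grey lug on the lid at its leading end, 16 mm (box x) by 25 mm (box y), from 50 to 90 mm above the underside, centred at box x = +61 mm, y = 0.
- box_nose (a point): Point in the middle of the box's lower leading edge (box x = +75 mm, z = 0).
- box_tail (a point): Point in the middle of the box's lower trailing edge (box x = -75 mm, z = 0). The face above it is where to push. With its nose on the sill the box should tip over as its middle passes the sill, but fingers pressed on this face can grip and hold the tail down: the box then jams and the force climbs fast. Ease back a few mm when the push reaches 14 to 20 N, let it tip, and push on.
- bay: Aluminium bay fixed to the counter. Origin: on the counter under the middle of its sill; x points into the bay (the way the box goes in), y along the sill, z up. Sill, the step to be crossed: a bar 16 mm high, from x = -6 to +6 mm; behind it the floor is the bare counter (z = 0). More than 30 N of the box against any part of the bay is ramming.
- bay_mouth (a point): Point on the counter at the mouth of the bay, bay x = -34 mm. Two side guides 35 mm high run along the bay with inner faces at y = +-56 mm; from the sill out to this x they flare to about y = +-80 mm.
- bay_rail (a point): Middle of the underside of the 12 mm thick retaining rail that crosses over the bay at bay x = 135 mm, 115 mm above the counter. The box with its lug passes below it; a gripper holding the lug does not.
- bay_end (a point): Top of the fixed end plate's inner face, bay x = 270 mm. Before it, on a clamped adjustable carriage, stands the end stop: a rubber-faced sprung pad 80 mm wide, its face anywhere from bay x = 166 to 206 mm (not measured: found by feel). It yields 6 mm at about 1.2 N per mm, then is hard; over 15 N on it is ramming. Sliding the box takes some 1 to 5 N besides.
- mug: White mug, 76 mm across, 85 mm high, standing beside the bay; bystander. Origin under its centre.
- jar: Amber jar, 64 mm across, 90 mm high, standing beside the bay; bystander. Origin under its centre.
- can: Metal can, 60 mm across, 80 mm high, standing beside the bay; bystander. Origin under its centre.
There are look-alikes about, which are no part of the job. Leave any green or yellow look-alike of the box alone.

How it is judged:
On the way, in this order (a step that is already met when the one before it is completed fails the run):
1. the box's nose is tipped up over the sill while its tail still stands on the counter outside (x of box_nose in the frame of bay above 0.01 m and height (world z) of box_nose above 0.015 m and height (world z) of box_tail below 0.012 m and x of box_tail in the frame of bay below -0.03 m), for 0.2 s.
2. the box lies flat behind the sill and presses on the end stop with more than 4 N (x of box_tail in the frame of bay above 0.004 m and height (world z) of each of box_nose, box_tail below 0.006 m and angle between box's own z axis and vertical below 0.06 rad and y of box in the frame of bay between -0.012 and 0.012 m and contact force between box and bay above 4 N), for 0.3 s.
At the end, for the whole second after the job is handed in: The box lies flat and at rest on the counter inside the bay: its tail edge at least 4 mm past the middle of the sill, both lower edges within 6 mm of the counter, tilted less than 0.06 rad, within 12 mm of the bay's centre line; after having been pressed on the end stop with more than 4 N for 0.3 s (x of box_tail in the frame of bay above 0.004 m and height (world z) of each of box_nose, box_tail below 0.006 m and angle between box's own z axis and vertical below 0.06 rad and y of box in the frame of bay between -0.012 and 0.012 m and linear speed of box below 0.02 m/s); the robot touches nothing.
It fails at once if the box is rammed against the bay (more than 30 N) (contact force between box and bay above 30 N).
It fails at once if the box, flat in the bay, is rammed against the end stop (more than 15 N) (x of box_tail in the frame of bay above 0.01 m and height (world z) of box_tail below 0.003 m and contact force between box and bay above 15 N).
It fails at once if the box is picked up (its middle more than 60 mm above the counter) (height (world z) of box above 0.06 m).
It fails at once if a bystander is moved by more than 30 mm (distance of any of mug, jar, can from where it was at the start of the episode above 0.03 m).
It also fails if it takes over 64 s, if anything falls off the work surface, if the arm or the gripper's body presses on something with over 40 N, if the wrist force passes 120 N, or if a joint passes its speed limit or range.

## Robot

A 7-joint arm with a two-finger parallel gripper is mounted at the origin on the work surface. World frame = base frame: x ahead of the robot, y to its left, z up, the work surface at z = 0. Lengths are in m, angles in rad, forces in N, time in s.
With the tool pointing down it reaches from about 0.4 to 0.85 m from the base axis. Payload 4.5 kg.
Tool frame: the origin (TCP) lies between the finger pads; the fingertips stand arm.nose_length ahead of it and the grasp point (between the pads) lies 8 mm behind it (arm.nose_length is the distance from the TCP to the fingertips, in m); y points along the fingers, z is the direction in which the jaws open and shut, and the axes are right-handed (so a half turn about y gives the same grasp; the last joint's range is limited). The gripper opens to 85 mm and grips with 20 to 120 N. Pads are 22 mm wide; open, the fingers measure 114 mm over their backs; the gripper's body (76 mm by 85 mm) begins 54 mm behind the grasp point. The pads swing forward as they close: fully open they stand 13 mm farther back than shut.
Start: joints at [1.257, 0.689, -0.195, 1.565, 0.157, 0.902, -0.215], TCP at [0.213, -0.588, 0.242] pointing down, gripper open.
Joint ranges: [-3.01, 3.01], [-0.46, 2.08], [-1.47, 1.51], [0.13, 2.56], [-1, 4.14], [0.04, 2.09], [-2.66, 2.66]. Speed limits (rad/s): [2.57, 2.57, 3.14, 3.14, 3.14, 3.14, 3.14].

## Interface

Orientations are given as a unit quaternion [w, x, y, z].
In Python, from plant import arm, vision, models gives the robot as it stands. The module is installed in compiled form; this text tells all that it offers.
- The arm moves only by the tool jog_arm, never from a script. Its argument "rows" is a list of rows, each a list of 3 entries, a list of its own where there are three numbers: the shift along the tool's x, y, z normalised to -1 to 1, where 1 is 200 mm, then the turn, a rotation vector about the tool's x, y, z normalised to -1 to 1, where 1 is 0.12 rad, then the opening, from 0 (shut) to 1 (fully open). A call has 1 to 20 rows; each row shifts and turns the commanded pose from where the row before left it, along the tool's axes as they then stand; what a row does not reach is not made up. A row lasts 1/10 s, in which the tool goes at most 50 mm and 8.59 degrees, less where a joint would pass 70% of its speed; a pose out of reach is approached as far as the arm can. A call with a number of a shift or a turn outside -1 to 1 is refused whole. A call with a gripper value outside its range is refused whole. The fingers move at their own pace and stop on an object; "newtons" is the grip in N (left out, the last holds). Time passes only in rows, so rows that do not move let the fingers close. It gives the time, the measured TCP pose, the force and the opening at its end, in the units of the state.
- arm.read_state(): the state, without advancing time (a new reading comes with each control period).
- vision.capture(name): name is "side" or "top"; returns the picture (480x640x3 uint8, blue, green, red); there is no depth.
- vision.calibration(name): a dict with "intrinsics" (3x3 intrinsics, pixels), "k1" (the pictures are not rectified: a ray, as slopes to the right and down, at radius r is drawn at 1 + k1 r^2 times it, then the intrinsics apply), "extrinsics" (4x4, takes a point from camera to world coordinates). Camera axes: x right, y down, z forward; pixel columns grow to the right and rows downward; lengths in m; the calibration is good to about 2 mm. A picture is of the moment at which its call begins. calibration takes no time and is no camera call.
- arm.sign_off(): hands the job in, once; it reports no verdict.
Trained networks look in the newest picture that a camera, given by its name, has taken for a name from the list of things; names that differ only in an ending like _2 or _b are one class to them, and where a whole thing is asked for, a point or a joint stands for the part that bears it (a point fixed in the world has none). Each returns a list of dicts, best first, with "p" (0 to 1); they miss things now and then, are a little off and sometimes report something else, mostly with a low value. They report only what shows in the picture. A call takes as long as a camera call. They do not tell look-alikes from the thing itself.
- models.trace(camera, thing): "pixels" (480x640 bool, what is visible of it) and "xy" ([column, row] in pixels, amid what is visible of it).
The state is a dict: "time": time; "joint_pos": joint angles; "qvel": joint speeds; "joint_efforts": joint torques, N m; "eef_pos": TCP position; "eef_rot": TCP orientation; "force": force on the tool from outside, world axes, zero at the start; "moment": the same for the moment, N m; "grip_width": opening from 0.0 (shut) to 1.0 (fully open).
Only numpy, scipy, OpenCV 4.12 (cv2) and the standard library are available. Lean on these libraries where they do the work, as an engineer would, in place of code of your own. Each camera call takes 0.05 s, during which the arm holds its last target.

## Working session

There is one attempt and no reset: what is moved stays moved. The work goes in short steps, Python scripts to look and compute and a tool call to move; the robot and the scene stay as the last step left them, time stands still between calls to the robot, and variables do not carry over. Pictures are saved under pics/ and viewed, and the job is handed in when it is done.

Besides the shell and the picture viewer there is one more tool, called after ">>>" in YAML: its name, and indented under it one key for each argument. jog_arm: Moves the arm, as the interface text tells. Scaled input: -1 to 1 covers 200 mm each way for a shift and 0.12 rad each way for a turn. Its arguments: {"type":"object","properties":{"rows":{"type":"array","items":{"type":"array"}},"newtons":{"type":"number"}},"required":["rows"]}

```bash
mkdir -p pics; ls
cat > h.py <<'E'
import numpy as np, cv2
from plant import arm, vision, models
E
python3 - <<'E'
from h import *
for c in ("side","top"):
    im=vision.capture(c); cv2.imwrite(f"pics/{c}0.png",im)
    k=vision.calibration(c); print(c,k)
    for t in ("box","lug_top","bay","bay_mouth","bay_rail","bay_end","box_nose","box_tail","mug","jar","can"):
        print(t,[(round(d["p"],2),[int(v) for v in d["xy"]],int(d["pixels"].sum())) for d in models.trace(c,t)][:5])
print(arm.read_state()); print(arm.nose_length)
E
```

```text
pics
side {'intrinsics': array([[513.65807556,   0.        , 316.19346386],
       [  0.        , 513.65807556, 242.56946933],
       [  0.        ,   0.        ,   1.        ]]), 'k1': -0.08053040628855532, 'extrinsics': array([[-0.96456936, -0.11752636,  0.2362065 ,  0.31669117],
       [-0.26291984,  0.50247764, -0.82364397,  0.77736269],
       [-0.02188861, -0.85656511, -0.51557454,  0.6398635 ],
       [ 0.        ,  0.        ,  0.        ,  1.        ]])}
box [(0.77, [368, 224], 2275), (0.74, [268, 217], 2280), (0.74, [321, 190], 1820), (0.7, [441, 276], 3620), (0.59, [319, 270], 2851)]
lug_top [(0.89, [368, 227], 2369), (0.87, [443, 276], 3546), (0.83, [267, 217], 2197), (0.79, [317, 273], 2884), (0.57, [321, 186], 1833)]
bay [(0.72, [311, 396], 8141), (0.69, [236, 273], 1888)]
bay_mouth [(0.68, [309, 395], 7967), (0.32, [319, 271], 2891)]
bay_rail [(0.84, [311, 398], 7717)]
bay_end [(0.82, [307, 398], 7976)]
box_nose [(0.96, [441, 276], 3669), (0.85, [268, 217], 2244), (0.82, [324, 184], 1743), (0.73, [318, 272], 2822), (0.61, [368, 228], 2221)]
box_tail [(0.91, [368, 226],
[... 1430 characters left out ...]
151, 226], 887)]
{'time': 1.2, 'joint_pos': array([ 1.25677621,  0.68909139, -0.19460156,  1.56530703,  0.15731193,
        0.90247844, -0.21511688]), 'qvel': array([-0.00037263, -0.00162317, -0.00041135, -0.00138803, -0.00081961,
       -0.00213525,  0.00173406]), 'joint_efforts': array([-2.02515703e-04, -5.39557064e+01, -1.26689170e+00, -1.58882314e+01,
        9.95473587e-03,  1.26367002e-03, -1.85325564e-05]), 'eef_pos': array([ 0.2130632 , -0.58759077,  0.24232026]), 'eef_rot': array([-0.1223678 ,  0.12235068, -0.69640513,  0.69647421]), 'force': array([ 0.3568496 ,  0.78842048, -0.54606597]), 'moment': array([0.04696924, 0.02140605, 0.0149831 ]), 'grip_width': 0.9983776850181059}
0.011
```

View pics/side0.png

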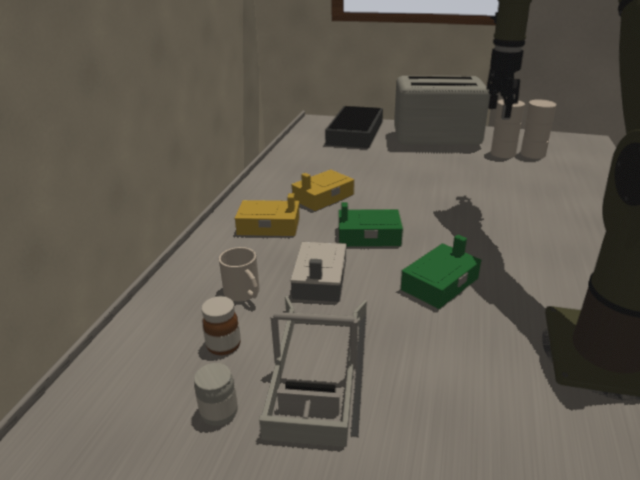

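View pics/top0.png

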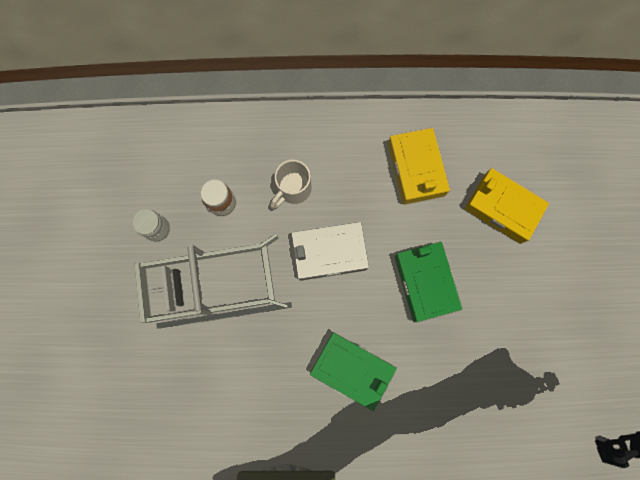

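Run:
```python
import cv2
a=cv2.imread("pics/top0.png")[205:335,120:380]; cv2.imwrite("pics/c1.png",cv2.resize(a,None,fx=3,fy=3,interpolation=cv2.INTER_CUBIC))
a=cv2.imread("pics/side0.png")[230:450,250:390]; cv2.imwrite("pics/c2.png",cv2.resize(cv2.convertScaleAbs(a,alpha=1.3),None,fx=2.7,fy=2.7,interpolation=cv2.INTER_CUBIC))
```

```text
(no output)
```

View pics/c1.png

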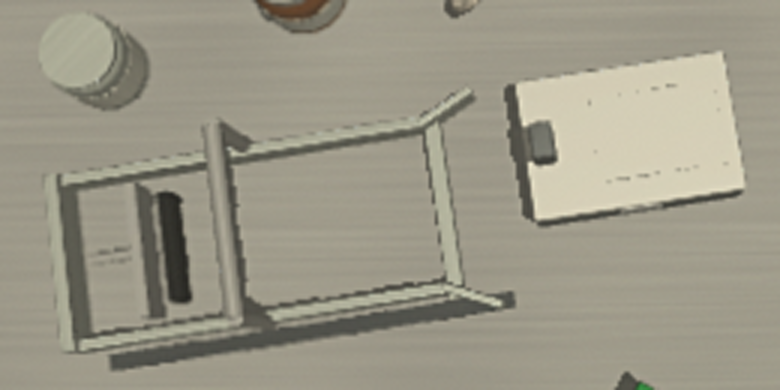

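View pics/c2.png

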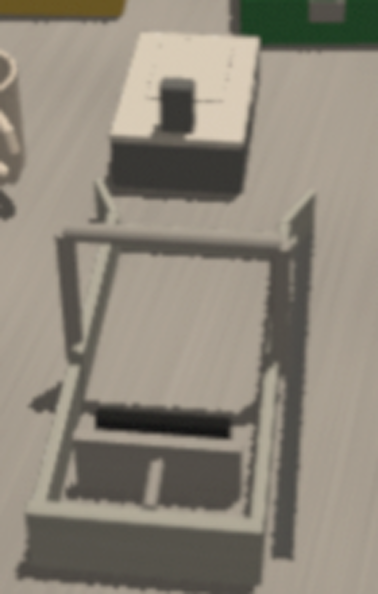

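```bash
cat >> h.py <<'E'
from scipy.optimize import least_squares
K={c:vision.calibration(c) for c in ("side","top")}
def proj(c,P):
    P=np.atleast_2d(P); k=K[c]; T=np.linalg.inv(k["extrinsics"]); q=P@T[:3,:3].T+T[:3,3]
    s=q[:,:2]/q[:,2:]; s=s*(1+k["k1"]*(s**2).sum(1,keepdims=True)); I=k["intrinsics"]
    return s*[I[0,0],I[1,1]]+[I[0,2],I[1,2]]
def place(p,L):
    L=np.atleast_2d(L)/1000.; c,s=np.cos(p[2]),np.sin(p[2])
    return np.c_[p[0]+c*L[:,0]-s*L[:,1],p[1]+s*L[:,0]+c*L[:,1],L[:,2]]
def fit(obs,x0):
    f=lambda p:np.concatenate([(proj(c,place(p,L))-np.array(px)).ravel() for c,L,px in obs])
    r=least_squares(f,x0,loss="soft_l1"); print(np.round(r.x,4),"res",np.round(r.fun,1)); return r.x
def boxlines():
    def bx(x0,x1,y0,y1,z0,z1):
        b=[(x0,y0),(x1,y0),(x1,y1),(x0,y1)]
        return [[(*b[i],z),(*b[(i+1)%4],z)] for i in range(4) for z in (z0,z1)]+[[(*q,z0),(*q,z1)] for q in b]
    return bx(-75,75,-50,50,0,50)+bx(53,69,-12.5,12.5,50,90)
def baylines():
    o=[]
    for y in(-56,56): o+=[[(0,y,35),(270,y,35)],[(-34,np.sign(y)*80,35),(0,y,35)]]
    for x in(-6,6): o.append([(x,-56,16),(x,56,16)])
    o+=[[(135,-56,115),(135,56,115)],[(270,-56,35),(270,56,35)],[(166,-40,0),(166,40,0)],[(206,-40,0),(206,40,0)]]
    return o
def draw(im,c,p,lines,col,roi,s):
    a=cv2.resize(im[roi[1]:roi[3],roi[0]:roi[2]],None,fx=s,fy=s,interpolation=cv2.INTER_CUBIC) if im.shape[:2]==(480,640) else im
    for l in lines:
        q=(proj(c,place(p,l))-roi[:2]+.5)*s
        cv2.line(a,*[tuple(int(v) for v in w) for w in q],col,1,cv2.LINE_AA)
    return a
E
cat > f.py <<'E'
from h import *
t=lambda l:[(x/3+120-.5,y/3+205-.5) for x,y in l]; s=lambda l:[(x/2.7+250-.5,y/2.7+230-.5) for x,y in l]
lid=[(75,-50,50),(-75,-50,50),(-75,50,50),(75,50,50)]
B=fit([("top",lid,t([(517,87),(722,52),(745,190),(540,222)])),("side",lid,s([(111,138),(142,33),(260,40),(246,143)]))],[.55,-.1,1.5])
Y=fit([("top",[(-6,-56,16),(6,-56,16),(-6,56,16),(6,56,16)],t([(438,123),(425,127),(463,280),(445,283)])),("top",[(135,0,127)],t([(224,221)]))],[.5,.05,1.5])
import json; json.dump([list(B),list(Y)],open("p.json","w"))
for c,r,sc in(("top",(120,205,380,335),3),("side",(250,230,390,450),2.7)):
    a=draw(cv2.imread(f"pics/{c}0.png"),c,B,boxlines(),(0,0,255),r,sc); a=draw(a,c,Y,baylines(),(255,0,0),r,sc); cv2.imwrite(f"pics/o_{c}.png",a)
c,s_=np.cos(Y[2]),np.sin(Y[2]); d=B[:2]-Y[:2]; print("box in bay",c*d[0]+s_*d[1],-s_*d[0]+c*d[1],B[2]-Y[2])
E
python3 f.py
```

```text
[ 0.5609 -0.099   1.7156] res [-1.5 -0.5 -0.2  0.1  0.3  0.2 -2.1  0.8  0.1 -1.7 -0.5 -1.2  0.3 -1.8
  0.  -0.9]
[0.5201 0.0351 1.7313] res [ 0.5  1.2 -0.6  0.8  0.3 -0.5  0.8 -0.6 -1.  -0.4]
box in bay -0.138850440029956 -0.018843498120895766 -0.01573712787703574
```

View pics/o_top.png

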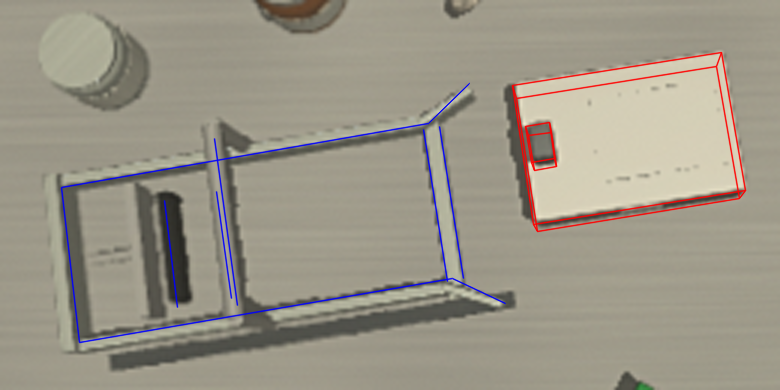

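View pics/o_side.png

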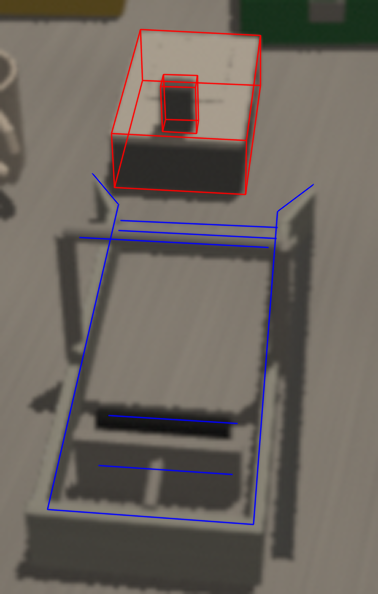

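```bash
cat >> h.py <<'E'
from scipy.spatial.transform import Rotation as R
import json
B,Y=[np.array(v) for v in json.load(open("p.json"))] if __import__("os").path.exists("p.json") else (None,None)
def st():
    s=arm.read_state(); q=s["eef_rot"]; return s,np.array(s["eef_pos"]),R.from_quat([q[1],q[2],q[3],q[0]])
def tobay(P):
    d=np.asarray(P)[:2]-Y[:2]; c,s=np.cos(Y[2]),np.sin(Y[2]); return np.array([c*d[0]+s*d[1],-s*d[0]+c*d[1]])*1000
def down(yaw,flip=1):
    y=np.array([0,0,-1.]); z=flip*np.array([-np.sin(yaw),np.cos(yaw),0]); return R.from_matrix(np.c_[np.cross(y,z),y,z])
def plan(P,Rt):
    s,p,r=st(); rv=(r.inv()*Rt).as_rotvec(); d=r.inv().apply(np.asarray(P)-p)
    print("shift tool units",np.round(d/.2,3),"mm",np.round(d*1000,1),"turn rad",np.round(rv,3),"units",np.round(rv/.12,2))
    return d,rv
def show():
    s,p,r=st(); print("t",round(s["time"],2),"tcp",np.round(p*1000,1),"bay",np.round(tobay(p),1),"F",np.round(s["force"],1),"Fbay",round(float(s["force"][0]*np.cos(Y[2])+s["force"][1]*np.sin(Y[2])),1),"grip",round(s["grip_width"],2))
E
python3 - <<'E'
from h import *
s,p,r=st(); print(np.round(r.as_matrix(),3))
lug=place(B,[(61,0,90)])[0]; print("lug",lug)
for f in(1,-1):
    Rt=down(B[2],f); plan([*lug[:2],.18],Rt); print(np.round(Rt.as_matrix(),3))
# tool-final-frame shift
d=Rt.inv().apply(np.r_[lug[:2],.18]-p); print("final-frame shift/0.2",np.round(d/.2,3), "f=1 frame",np.round(down(B[2],1).inv().apply(np.r_[lug[:2],.18]-p)/.2,3))
# pad estimate
from scipy.optimize import brentq
for z in (20,30,40):
    for c,px in(("top",(188/3+119.5,248/3+204.5)),("top",(162/3+119.5,248/3+204.5)),("side",(165/2.7+249.5,411/2.7+229.5)),("side",(165/2.7+249.5,433/2.7+229.5))):
        r_=least_squares(lambda q:(proj(c,place(Y,(q[0],q[1],z)))-px).ravel(),[180,0]).x; print(z,c,np.round(r_))
for n in("mug","jar","can"): pass
E
```

```text
[[-0.94   0.     0.341]
 [-0.341 -0.    -0.94 ]
 [-0.    -1.     0.   ]]
lug [ 0.55213825 -0.0386223   0.09      ]
shift tool units [-2.529  0.311 -2.003] mm [-505.9   62.3 -400.5] turn rad [-0.     1.774 -0.   ] units [-0.   14.78 -0.  ]
[[-0.144  0.    -0.99 ]
 [ 0.99   0.    -0.144]
 [ 0.    -1.     0.   ]]
shift tool units [-2.529  0.311 -2.003] mm [-505.9   62.3 -400.5] turn rad [-0.    -1.368  0.   ] units [ -0.  -11.4   0. ]
[[ 0.144  0.     0.99 ]
 [-0.99   0.     0.144]
 [ 0.    -1.     0.   ]]
final-frame shift/0.2 [-2.472  0.312  2.074] f=1 frame [ 2.472  0.312 -2.074]
20 top [188.   1.]
20 top [206.  -2.]
20 side [178.  -3.]
20 side [195.  -1.]
30 top [185.   2.]
30 top [204.  -1.]
30 side [188.  -1.]
30 side [205.   1.]
40 top [182.   3.]
40 top [201.   0.]
40 side [197.  -0.]
40 side [214.   2.]
```

Run:
```python
from h import *
s,p,r=st(); lug=place(B,[(61,0,90)])[0]; T=np.r_[lug[:2],.16]
S=np.zeros((3,3)); q=r; pts=[]
for i in range(20):
    S+=q.as_matrix(); q=q*R.from_rotvec([0,-.57*.12,0])
d=np.linalg.solve(S,T-p); print(np.round(d/.2,4))
q=r;x=p.copy()
for i in range(20):
    x=x+q.apply(d); q=q*R.from_rotvec([0,-.57*.12,0])
    if i%4==0: print(np.round(x,3),np.hypot(*x[:2]))
```

```text
[-0.1745  0.0206 -0.0035]
[ 0.246 -0.575  0.238] 0.6253098207407871
[ 0.365 -0.504  0.222] 0.6220679898464272
[ 0.461 -0.403  0.205] 0.611971399716471
[ 0.526 -0.279  0.189] 0.5954496482717911
[ 0.555 -0.143  0.172] 0.5732419148697199
```

>>> jog_arm:
  rows:
    - [[-0.1745,0.0206,-0.0035],[0,-0.57,0],0.7]
    - [[-0.1745,0.0206,-0.0035],[0,-0.57,0],0.7]
    - [[-0.1745,0.0206,-0.0035],[0,-0.57,0],0.7]
    - [[-0.1745,0.0206,-0.0035],[0,-0.57,0],0.7]
    - [[-0.1745,0.0206,-0.0035],[0,-0.57,0],0.7]
    - [[-0.1745,0.0206,-0.0035],[0,-0.57,0],0.7]
    - [[-0.1745,0.0206,-0.0035],[0,-0.57,0],0.7]
    - [[-0.1745,0.0206,-0.0035],[0,-0.57,0],0.7]
    - [[-0.1745,0.0206,-0.0035],[0,-0.57,0],0.7]
    - [[-0.1745,0.0206,-0.0035],[0,-0.57,0],0.7]
    - [[-0.1745,0.0206,-0.0035],[0,-0.57,0],0.7]
    - [[-0.1745,0.0206,-0.0035],[0,-0.57,0],0.7]
    - [[-0.1745,0.0206,-0.0035],[0,-0.57,0],0.7]
    - [[-0.1745,0.0206,-0.0035],[0,-0.57,0],0.7]
    - [[-0.1745,0.0206,-0.0035],[0,-0.57,0],0.7]
    - [[-0.1745,0.0206,-0.0035],[0,-0.57,0],0.7]
    - [[-0.1745,0.0206,-0.0035],[0,-0.57,0],0.7]
    - [[-0.1745,0.0206,-0.0035],[0,-0.57,0],0.7]
    - [[-0.1745,0.0206,-0.0035],[0,-0.57,0],0.7]
    - [[-0.1745,0.0206,-0.0035],[0,-0.57,0],0.7]

```text
time: 3.2
eef_pos: [0.5524, -0.0373, 0.1599]
eef_rot: [0.536, -0.535, 0.462, -0.462]
force: [0.4, -0.4, -0.1]
grip_width: 0.697
```

Run:
```python
from h import *
show(); lug=place(B,[(61,0,90)])[0]; plan([*lug[:2],.07],down(B[2],-1)); print(arm.read_state()["joint_pos"])
```

```text
t 3.2 tcp [552.4 -37.3 159.9] bay [-76.6 -20.3] F [ 0.4 -0.4 -0.1] Fbay -0.5 grip 0.7
shift tool units [ 0.006  0.449 -0.003] mm [ 1.3 89.9 -0.6] turn rad [-0.001  0.003  0.   ] units [-0.01  0.02  0.  ]
[ 0.24150937  0.73854252 -0.43420825  1.85457085  0.48455785  0.65348841
 -0.33682077]
```

>>> jog_arm:
  rows:
    - [[0.003,0.12,-0.003],[0,0,0],0.7]
    - [[0.003,0.12,0],[0,0,0],0.7]
    - [[0,0.12,0],[0,0,0],0.7]
    - [[0,0.1,0],[0,0,0],0.7]
    - [[0,0,0],[0,0,0],0.7]

```text
time: 3.7
eef_pos: [0.55, -0.0401, 0.0658]
eef_rot: [-0.534, 0.536, -0.463, 0.461]
force: [-1.0, -0.0, 0.5]
grip_width: 0.699
```

Run:
```python
from h import *
show()
for c,r,sc in(("top",(220,205,380,325),3.5),("side",(250,180,390,320),4)):
    a=draw(vision.capture(c),c,B,boxlines(),(0,0,255),r,sc); cv2.imwrite(f"pics/g_{c}.png",a)
```

```text
t 3.7 tcp [550.  -40.1  65.8] bay [-79.  -17.4] F [-1.  -0.   0.5] Fbay 0.1 grip 0.7
```

View pics/g_side.png

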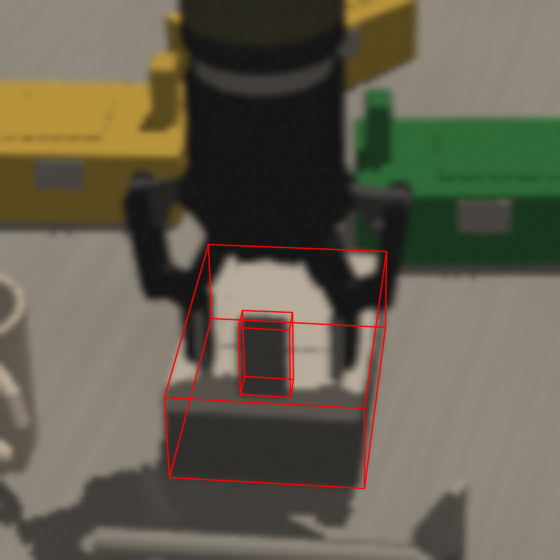

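View pics/g_top.png

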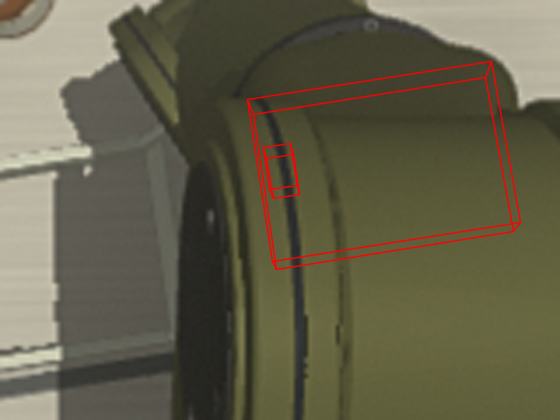

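>>> jog_arm:
  rows:
    - [[0,0,0],[0,0,0],0]
    - [[0,0,0],[0,0,0],0]
    - [[0,0,0],[0,0,0],0]
    - [[0,0,0],[0,0,0],0]
    - [[0,0,0],[0,0,0],0]
    - [[0,0,0],[0,0,0],0]
  newtons: 40

```text
time: 4.4
eef_pos: [0.5531, -0.0397, 0.0692]
eef_rot: [0.536, -0.534, 0.461, -0.463]
force: [1.7, 0.2, 6.5]
grip_width: 0.288
```

```bash
cat > lift.py <<'E'
from h import *
show()
s,p,r=st()
# simulate: rotate about tail edge in 8 rows
th=0.17; n=6
tail=place(B,[(-75,0,0)])[0]; ax=np.array([-np.sin(B[2]),np.cos(B[2]),0])
q=r;x=p.copy()
for i in range(n):
    dR=R.from_rotvec(-ax*th/n); x2=tail+dR.apply(x-tail); d=q.inv().apply(x2-x); q2=dR*q
    print(i,np.round(d/.2,4),np.round((q.inv()*q2).as_rotvec()/.12,3)); x,q=x2,q2
print("tcp end",x)
bx=np.array([np.cos(Y[2]),np.sin(Y[2]),0]); by=np.array([-bx[1],bx[0],0])
print("per 10mm bay x",np.round(q.inv().apply(bx*.01)/.2,4),"per 10 mm bay y",np.round(q.inv().apply(by*.01)/.2,4),"world z turn .01",q.inv().apply([0,0,.01])/.12, "10mm up",q.inv().apply([0,0,.01])/.2)
E
python3 lift.py
```

```text
t 4.4 tcp [553.1 -39.7  69.2] bay [-79.1 -20.6] F [1.7 0.2 6.5] Fbay -0.1 grip 0.29
0 [ 0.0101 -0.019   0.0001] [0.    0.001 0.236]
1 [ 0.0101 -0.019   0.0001] [0.    0.001 0.236]
2 [ 0.0101 -0.019   0.0001] [0.    0.001 0.236]
3 [ 0.0101 -0.019   0.0001] [0.    0.001 0.236]
4 [ 0.0101 -0.019   0.0001] [0.    0.001 0.236]
5 [ 0.0101 -0.019   0.0001] [0.    0.001 0.236]
tcp end [ 0.55510716 -0.05320141  0.09104889]
per 10mm bay x [-0.0493  0.0084 -0.0008] per 10 mm bay y [ 0.0007 -0.0003 -0.05  ] world z turn .01 [-0.01407728 -0.0821351   0.00031636] 10mm up [-0.00844637 -0.04928106  0.00018981]
```

>>> jog_arm:
  rows:
    - [[0.01,-0.03,0],[0,0,0.24],0]
    - [[0.01,-0.021,0],[0,0,0.24],0]
    - [[0.01,-0.019,0],[0,0,0.24],0]
    - [[0.01,-0.019,0],[0,0,0.24],0]
    - [[0.01,-0.019,0],[0,0,0.24],0]
    - [[0.01,-0.019,0],[0,0,0.24],0]
    - [[0,0,0],[0,0,0],0]

```text
time: 5.1
eef_pos: [0.5529, -0.0559, 0.0918]
eef_rot: [0.571, -0.493, 0.508, -0.416]
force: [-0.2, -0.1, -4.6]
grip_width: 0.287
```

Run:
```python
from h import *
show()
cv2.imwrite("pics/l_side.png",cv2.resize(vision.capture("side")[180:430,220:440],None,fx=2.4,fy=2.4))
s,p,r=st(); print(r.as_matrix().round(3))
```

```text
t 5.1 tcp [552.9 -55.9  91.8] bay [-95.  -17.8] F [-0.2 -0.1 -4.6] Fbay -0.1 grip 0.29
[[ 0.14  -0.026  0.99 ]
 [-0.975  0.169  0.142]
 [-0.171 -0.985 -0.002]]
```

View pics/l_side.png

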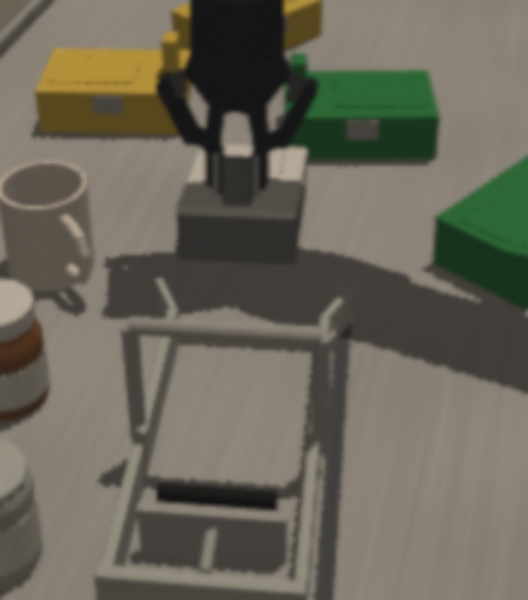

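>>> jog_arm:
  rows:
    - [[-0.033,0.013,-0.012],[0,-0.016,0],0]
    - [[-0.0345,0.006,-0.012],[0,-0.016,0],0]
    - [[-0.0345,0.006,-0.012],[0,-0.016,0],0]
    - [[-0.0345,0.006,-0.012],[0,-0.016,0],0]
    - [[-0.0345,0.006,-0.012],[0,-0.016,0],0]
    - [[-0.0345,0.006,-0.012],[0,-0.016,0],0]
    - [[-0.0345,0.006,-0.012],[0,-0.016,0],0]
    - [[0,0,-0.012],[0,-0.016,0],0]
    - [[0,0,0],[0,0,0],0]

```text
time: 6.05
eef_pos: [0.5276, -0.0062, 0.0915]
eef_rot: [0.578, -0.496, 0.502, -0.41]
force: [-0.5, 2.3, 0.3]
grip_width: 0.29
```

Run:
```python
from h import *
show()
im=vision.capture("side"); r=(220,180,440,430)
a=draw(im,"side",Y,baylines(),(255,0,0),r,2.4); cv2.imwrite("pics/m_side.png",a)
cv2.imwrite("pics/m_top.png",cv2.resize(vision.capture("top")[180:350,120:400],None,fx=2.4,fy=2.4))
```

```text
t 6.05 tcp [527.6  -6.2  91.5] bay [-42.   -0.7] F [-0.5  2.3  0.3] Fbay 2.4 grip 0.29
```

View pics/m_side.png

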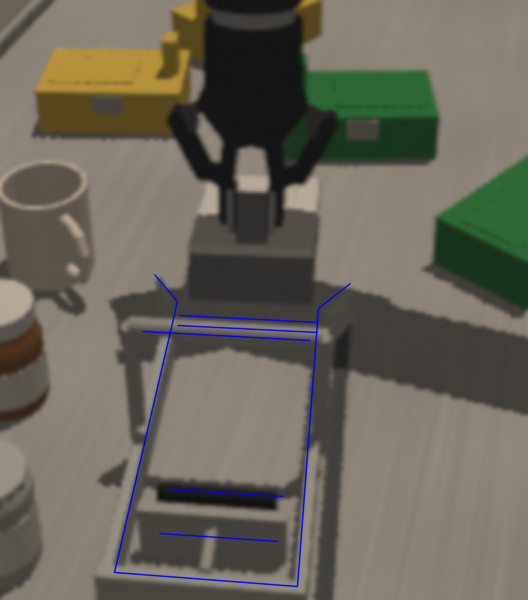

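View pics/m_top.png

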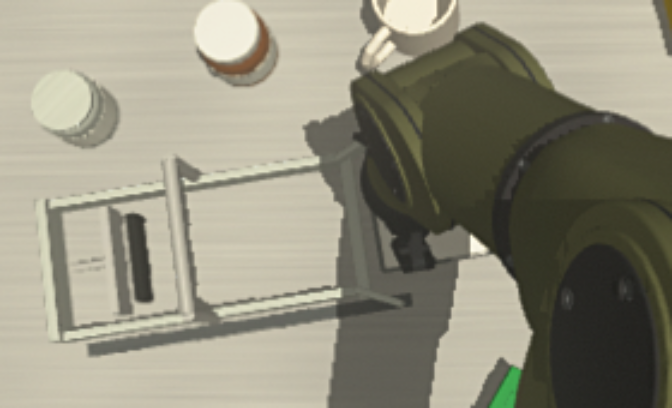

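>>> jog_arm:
  rows:
    - [[-0.0305,0.0052,0],[0,0,0],0]
    - [[-0.0305,0.0052,0],[0,0,0],0]
    - [[-0.0305,0.0052,0],[0,0,0],0]
    - [[-0.0305,0.0052,0],[0,0,0],0]
    - [[-0.0305,0.0052,0],[0,0,0],0]
    - [[-0.0305,0.0052,0],[0,0,0],0]
    - [[0,0,0],[0,0,0],0]

```text
time: 6.85
eef_pos: [0.5208, 0.0309, 0.0913]
eef_rot: [0.577, -0.496, 0.502, -0.41]
force: [0.3, 2.4, -0.1]
grip_width: 0.286
```

Run:
```python
from h import *
show()
im=vision.capture("side"); r=(220,180,440,430)
cv2.imwrite("pics/n_side.png",cv2.resize(im[180:430,220:440],None,fx=2.4,fy=2.4))
s,p,q=st(); print(q.as_matrix().round(3)); plan(p+[0,0,-.004],q)
```

```text
t 6.85 tcp [520.8  30.9  91.3] bay [-4.3  0. ] F [ 0.3  2.4 -0.1] Fbay 2.3 grip 0.29
[[ 0.159 -0.025  0.987]
 [-0.972  0.172  0.161]
 [-0.174 -0.985  0.003]]
shift tool units [ 0.003  0.02  -0.   ] mm [ 0.7  3.9 -0. ] turn rad [0. 0. 0.] units [0. 0. 0.]
```

View pics/n_side.png

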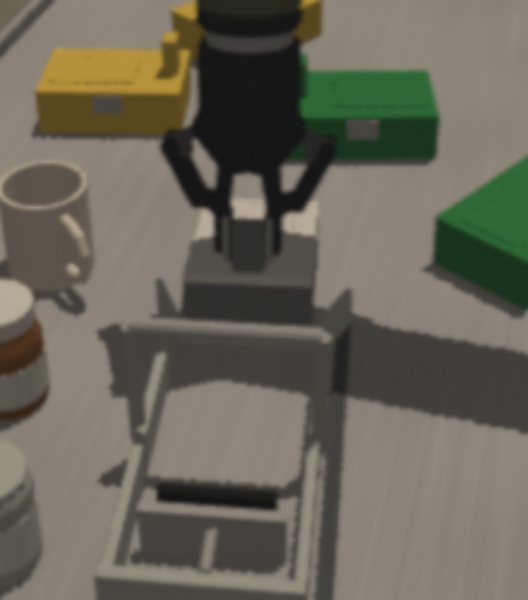

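>>> jog_arm:
  rows:
    - [[0.003,0.012,0],[0,0,0],0]
    - [[0.002,0.01,0],[0,0,0],0]
    - [[0,0,0],[0,0,0],0]
    - [[0,0,0],[0,0,0],0.7]
    - [[0,0,0],[0,0,0],0.7]
    - [[0,0,0],[0,0,0],0.7]
    - [[0,0,0],[0,0,0],0.7]
    - [[0,-0.05,0],[0,0,0],0.7]
    - [[0,-0.15,0],[0,0,0],0.7]
    - [[0,-0.2,0],[0,0,0],0.7]
    - [[0,-0.2,0],[0,0,0],0.5]

```text
time: 8.0
eef_pos: [0.5238, 0.0077, 0.2065]
eef_rot: [0.577, -0.496, 0.503, -0.41]
force: [1.5, -0.8, -0.5]
grip_width: 0.543
```

Run:
```python
from h import *
show()
# push pose: TCP bay (-155-?, y0)
c,s_=np.cos(Y[2]),np.sin(Y[2])
tx=-.128-.035
P=np.array([Y[0]+c*tx,Y[1]+s_*tx,.20]); print(P); d,_=plan(P,down(Y[2],-1))
s,p,q=st(); print(np.round(down(Y[2],-1).inv().apply(P-p)/.2,3))
for cc,r,sc in(("top",(120,180,400,350),2.4),("side",(220,180,440,430),2.4)):
    a=draw(vision.capture(cc),cc,Y,baylines(),(255,0,0),r,sc); cv2.imwrite(f"pics/r_{cc}.png",a)
```

```text
t 8.0 tcp [523.8   7.7 206.5] bay [-27.6   0.7] F [ 1.5 -0.8 -0.5] Fbay -1.0 grip 0.54
[ 0.54619553 -0.1258348   0.2       ]
shift tool units [ 0.673 -0.085  0.004] mm [134.5 -16.9   0.7] turn rad [-0.002  0.    -0.173] units [-0.02  0.   -1.44]
[0.677 0.032 0.004]
```

View pics/r_side.png

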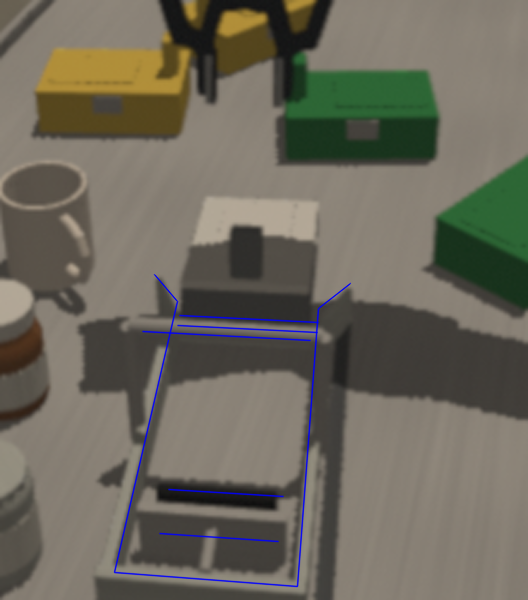

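View pics/r_top.png

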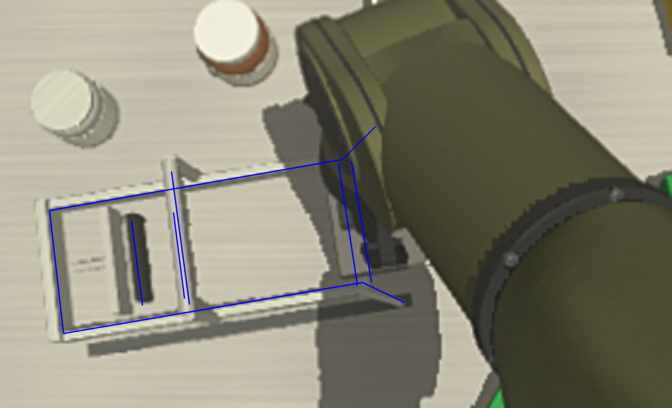

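>>> jog_arm:
  rows:
    - [[0,0,0],[-0.01,0,-0.72],0.5]
    - [[0,0,0],[-0.01,0,-0.72],0.5]
    - [[0.17,0.008,0.001],[0,0,0],0.5]
    - [[0.17,0.008,0.001],[0,0,0],0.5]
    - [[0.17,0.008,0.001],[0,0,0],0.5]
    - [[0.167,0.008,0.001],[0,0,0],0.5]
    - [[0,0,0],[0,0,0],0.5]

```text
time: 8.8
eef_pos: [0.5461, -0.1323, 0.1974]
eef_rot: [-0.535, 0.538, -0.46, 0.461]
force: [-1.6, -0.7, -0.8]
grip_width: 0.5
```

Run:
```python
from h import *
show()
c,s_=np.cos(Y[2]),np.sin(Y[2])
tx=-.163
P=np.array([Y[0]+c*tx,Y[1]+s_*tx,.035]); plan(P,down(Y[2],-1))
for cc,r,sc in(("top",(120,180,400,350),2.4),("side",(220,180,440,430),2.4)):
    a=draw(vision.capture(cc),cc,Y,baylines(),(255,0,0),r,sc); cv2.imwrite(f"pics/s_{cc}.png",a)
```

```text
t 8.8 tcp [ 546.1 -132.3  197.4] bay [-169.3    1.2] F [-1.6 -0.7 -0.8] Fbay -0.4 grip 0.5
shift tool units [-0.035  0.812  0.007] mm [ -7.  162.4   1.4] turn rad [ 0.002 -0.009  0.004] units [ 0.02 -0.08  0.03]
```

View pics/s_top.png

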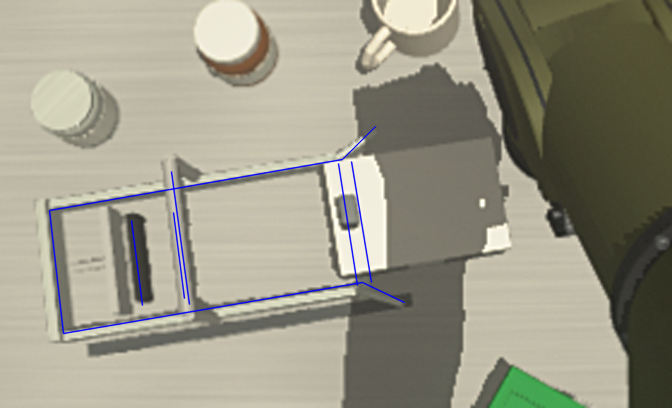

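>>> jog_arm:
  rows:
    - [[0,0.12,0],[0,-0.04,0],0.5]
    - [[0,0.12,0],[0,-0.04,0],0.5]
    - [[0,0.12,0.003],[0,0,0],0.5]
    - [[0,0.12,0.003],[0,0,0],0.5]
    - [[0,0.12,0],[0,0,0],0.5]
    - [[0,0.12,0],[0,0,0],0.5]
    - [[0,0.09,0],[0,0,0],0.5]
    - [[0,0,0],[0,0,0],0.5]

```text
time: 9.7
eef_pos: [0.5463, -0.123, 0.0345]
eef_rot: [-0.541, 0.542, -0.456, 0.454]
force: [0.3, 0.4, 0.1]
grip_width: 0.503
```

Run:
```python
from h import *
show(); c,s_=np.cos(Y[2]),np.sin(Y[2])
tx=-.100
P=np.array([Y[0]+c*tx,Y[1]+s_*tx,.035]); plan(P,down(Y[2],-1))
```

```text
t 9.7 tcp [ 546.3 -123.    34.5] bay [-160.2   -0.5] F [0.3 0.4 0.1] Fbay 0.3 grip 0.5
shift tool units [-0.301 -0.002  0.001] mm [-60.2  -0.3   0.2] turn rad [ 0.004  0.012 -0.002] units [ 0.03  0.1  -0.02]
```

>>> jog_arm:
  rows:
    - [[-0.02,0,0],[0,0.05,0],0.5]
    - [[-0.02,0,0],[0,0.05,0],0.5]
    - [[-0.02,0,0],[0,0,0],0.5]
    - [[-0.02,0,0],[0,0,0],0.5]
    - [[-0.015,0,0],[0,0,0],0.5]
    - [[-0.015,0,0],[0,0,0],0.5]
    - [[-0.015,0,0],[0,0,0],0.5]
    - [[-0.015,0,0],[0,0,0],0.5]
    - [[-0.015,0,0],[0,0,0],0.5]

```text
time: 10.6
eef_pos: [0.5435, -0.0979, 0.037]
eef_rot: [-0.536, 0.538, -0.458, 0.461]
force: [1.5, -6.3, 2.9]
grip_width: 0.501
```

```bash
python3 -c "
from h import *
show()"
```

```text
t 10.6 tcp [543.5 -97.9  37. ] bay [-135.    -1.8] F [ 1.5 -6.3  2.9] Fbay -6.4 grip 0.5
```

>>> jog_arm:
  rows:
    - [[-0.015,0,0],[0,0,0],0.5]
    - [[-0.015,0,0],[0,0,0],0.5]
    - [[-0.015,0,0],[0,0,0],0.5]
    - [[-0.015,0,0],[0,0,0],0.5]
    - [[-0.015,0,0],[0,0,0],0.5]

```text
time: 11.1
eef_pos: [0.541, -0.083, 0.0369]
eef_rot: [-0.536, 0.538, -0.459, 0.461]
force: [0.9, -5.7, 2.4]
grip_width: 0.499
```

```bash
python3 -c "
from h import *
show()"
```

```text
t 11.1 tcp [541.  -83.   36.9] bay [-119.8   -1.7] F [ 0.9 -5.7  2.4] Fbay -5.7 grip 0.5
```

>>> jog_arm:
  rows:
    - [[-0.015,0,0],[0,0,0],0.5]
    - [[-0.015,0,0],[0,0,0],0.5]
    - [[-0.015,0,0],[0,0,0],0.5]
    - [[-0.015,0,0],[0,0,0],0.5]
    - [[-0.015,0,0],[0,0,0],0.5]

```text
time: 11.6
eef_pos: [0.5385, -0.0683, 0.0368]
eef_rot: [-0.536, 0.538, -0.459, 0.461]
force: [1.0, -7.2, 2.1]
grip_width: 0.501
```

>>> jog_arm:
  rows:
    - [[-0.015,0,0],[0,0,0],0.5]
    - [[-0.015,0,0],[0,0,0],0.5]
    - [[-0.015,0,0],[0,0,0],0.5]

```text
time: 11.9
eef_pos: [0.5372, -0.0604, 0.0369]
eef_rot: [-0.536, 0.538, -0.458, 0.462]
force: [1.2, -8.2, 3.7]
grip_width: 0.497
```

```bash
python3 -c "
from h import *
show()
cv2.imwrite('pics/u_side.png',cv2.resize(vision.capture('side')[180:430,220:440],None,fx=2.4,fy=2.4))"
```

```text
t 11.9 tcp [537.2 -60.4  36.9] bay [-96.9  -1.6] F [ 1.2 -8.2  3.7] Fbay -8.2 grip 0.5
```

View pics/u_side.png

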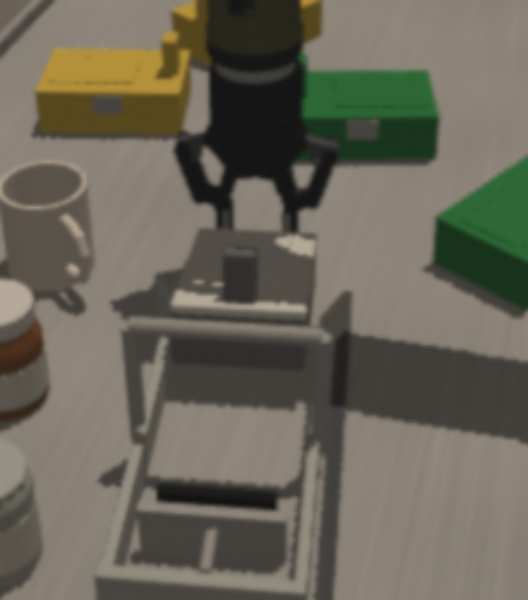

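>>> jog_arm:
  rows:
    - [[-0.015,0,0],[0,0,0],0.5]
    - [[-0.015,0,0],[0,0,0],0.5]
    - [[-0.01,0,0],[0,0,0],0.5]

```text
time: 12.25
eef_pos: [0.5362, -0.0536, 0.0371]
eef_rot: [-0.535, 0.539, -0.458, 0.462]
force: [1.5, -10.6, 5.0]
grip_width: 0.499
```

>>> jog_arm:
  rows:
    - [[-0.01,0,0],[0,0,0],0.5]
    - [[-0.01,0,0],[0,0,0],0.5]

```text
time: 12.45
eef_pos: [0.5357, -0.0507, 0.0373]
eef_rot: [-0.534, 0.539, -0.458, 0.463]
force: [1.0, -12.6, 6.4]
grip_width: 0.503
```

>>> jog_arm:
  rows:
    - [[-0.01,0,0],[0,0,0],0.5]
    - [[-0.01,0,0],[0,0,0],0.5]

```text
time: 12.65
eef_pos: [0.5352, -0.0477, 0.0374]
eef_rot: [-0.534, 0.539, -0.458, 0.463]
force: [1.9, -13.8, 7.3]
grip_width: 0.499
```

>>> jog_arm:
  rows:
    - [[0.04,0,0],[0,0,0],0.5]
    - [[0.04,0,0],[0,0,0],0.5]
    - [[0.02,0,0],[0,0,0],0.5]
    - [[0,0,0],[0,0,0],0.5]
    - [[0,0,0],[0,0,0],0.5]

```text
time: 13.15
eef_pos: [0.5373, -0.0594, 0.0362]
eef_rot: [0.538, -0.538, 0.459, -0.459]
force: [0.9, 1.0, -0.3]
grip_width: 0.504
```

```bash
python3 -c "
from h import *
show()
cv2.imwrite('pics/v_side.png',cv2.resize(vision.capture('side')[180:430,220:440],None,fx=2.4,fy=2.4))"
```

```text
t 13.15 tcp [537.3 -59.4  36.2] bay [-96.   -1.8] F [ 0.9  1.  -0.3] Fbay 0.8 grip 0.5
```

View pics/v_side.png

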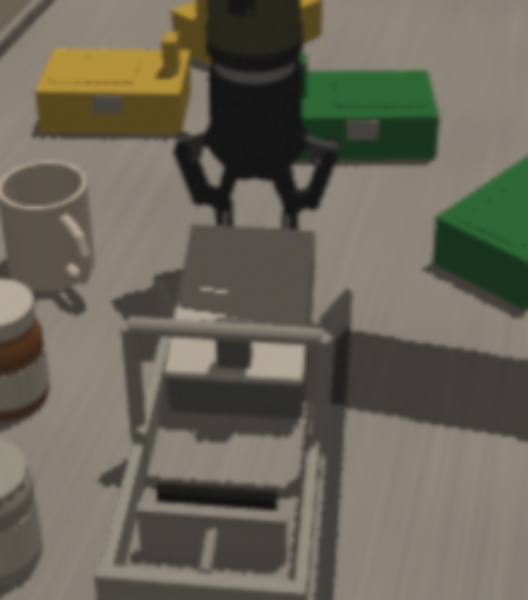

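>>> jog_arm:
  rows:
    - [[-0.02,0,0],[0,0,0],0.5]
    - [[-0.02,0,0],[0,0,0],0.5]
    - [[-0.02,0,0],[0,0,0],0.5]
    - [[-0.015,0,0],[0,0,0],0.5]
    - [[-0.015,0,0],[0,0,0],0.5]
    - [[-0.015,0,0],[0,0,0],0.5]

```text
time: 13.8
eef_pos: [0.5341, -0.039, 0.0364]
eef_rot: [0.538, -0.538, 0.459, -0.459]
force: [-0.3, 0.0, -0.0]
grip_width: 0.499
```

>>> jog_arm:
  rows:
    - [[-0.015,0,0],[0,0,0],0.5]
    - [[-0.015,0,0],[0,0,0],0.5]
    - [[-0.015,0,0],[0,0,0],0.5]

```text
time: 14.1
eef_pos: [0.5328, -0.0311, 0.0363]
eef_rot: [-0.537, 0.538, -0.459, 0.46]
force: [0.6, -1.5, -1.3]
grip_width: 0.502
```

```bash
python3 -c "
from h import *
show()"
```

```text
t 14.1 tcp [532.8 -31.1  36.3] bay [-67.4  -1.9] F [ 0.6 -1.5 -1.3] Fbay -1.6 grip 0.5
```

>>> jog_arm:
  rows:
    - [[-0.015,0,0],[0,0,0],0.5]
    - [[-0.015,0,0],[0,0,0],0.5]
    - [[-0.015,0,0],[0,0,0],0.5]
    - [[-0.015,0,0],[0,0,0],0.5]

```text
time: 14.5
eef_pos: [0.5307, -0.0185, 0.0363]
eef_rot: [-0.538, 0.538, -0.459, 0.459]
force: [-0.2, -0.7, -0.6]
grip_width: 0.499
```

>>> jog_arm:
  rows:
    - [[-0.015,0,0],[0,0,0],0.5]
    - [[-0.015,0,0],[0,0,0],0.5]
    - [[-0.015,0,0],[0,0,0],0.5]
    - [[-0.015,0,0],[0,0,0],0.5]

```text
time: 14.9
eef_pos: [0.5289, -0.0065, 0.0363]
eef_rot: [0.538, -0.538, 0.459, -0.459]
force: [0.0, -1.6, -0.7]
grip_width: 0.498
```

```bash
python3 -c "
from h import *
show()
cv2.imwrite('pics/w_side.png',cv2.resize(vision.capture('side')[180:430,220:440],None,fx=2.4,fy=2.4))"
```

```text
t 14.9 tcp [528.9  -6.5  36.3] bay [-42.4  -2. ] F [ 0.  -1.6 -0.7] Fbay -1.6 grip 0.5
```

View pics/w_side.png

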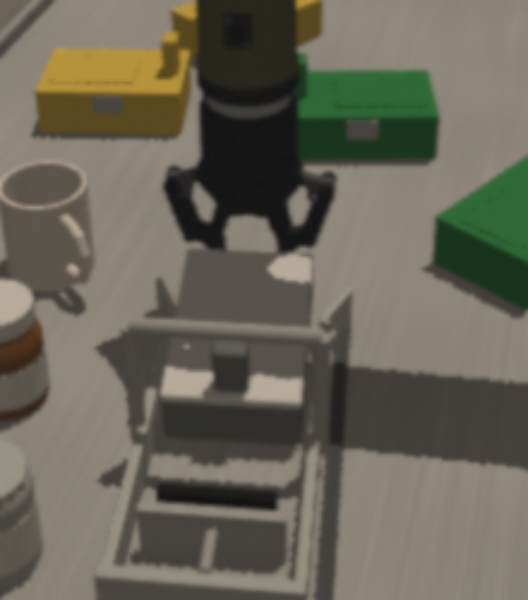

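>>> jog_arm:
  rows:
    - [[-0.015,0,0],[0,0,0],0.5]
    - [[-0.015,0,0],[0,0,0],0.5]
    - [[-0.015,0,0],[0,0,0],0.5]
    - [[-0.015,0,0],[0,0,0],0.5]
    - [[-0.015,0,0],[0,0,0],0.5]
    - [[-0.015,0,0],[0,0,0],0.5]

```text
time: 15.55
eef_pos: [0.526, 0.0113, 0.0363]
eef_rot: [0.538, -0.538, 0.459, -0.459]
force: [0.5, -3.0, -1.9]
grip_width: 0.496
```

>>> jog_arm:
  rows:
    - [[-0.01,0,0],[0,0,0],0.5]
    - [[-0.01,0,0],[0,0,0],0.5]
    - [[-0.01,0,0],[0,0,0],0.5]
    - [[-0.01,0,0],[0,0,0],0.5]
    - [[-0.01,0,0],[0,0,0],0.5]

```text
time: 16.05
eef_pos: [0.5245, 0.021, 0.0364]
eef_rot: [0.538, -0.538, 0.459, -0.459]
force: [0.3, -2.1, -2.0]
grip_width: 0.498
```

```bash
python3 -c "
from h import *
show()"
```

```text
t 16.05 tcp [524.5  21.   36.4] bay [-14.6  -2.1] F [ 0.3 -2.1 -2. ] Fbay -2.2 grip 0.5
```

>>> jog_arm:
  rows:
    - [[-0.01,0,0],[0,0,0],0.5]
    - [[-0.01,0,0],[0,0,0],0.5]
    - [[-0.01,0,0],[0,0,0],0.5]
    - [[-0.01,0,0],[0,0,0],0.5]

```text
time: 16.45
eef_pos: [0.5233, 0.029, 0.0364]
eef_rot: [0.538, -0.538, 0.459, -0.459]
force: [1.2, -2.6, -2.3]
grip_width: 0.501
```

>>> jog_arm:
  rows:
    - [[-0.01,0,0],[0,0,0],0.5]
    - [[-0.01,0,0],[0,0,0],0.5]
    - [[-0.01,0,0],[0,0,0],0.5]

```text
time: 16.75
eef_pos: [0.5223, 0.035, 0.0364]
eef_rot: [0.538, -0.538, 0.459, -0.459]
force: [0.2, -2.1, -2.2]
grip_width: 0.5
```

```bash
python3 -c "
from h import *
show()
cv2.imwrite('pics/x_side.png',cv2.resize(vision.capture('side')[180:430,220:440],None,fx=2.4,fy=2.4))"
```

```text
t 16.75 tcp [522.3  35.   36.4] bay [-0.4 -2.2] F [ 0.2 -2.1 -2.2] Fbay -2.1 grip 0.5
```

View pics/x_side.png

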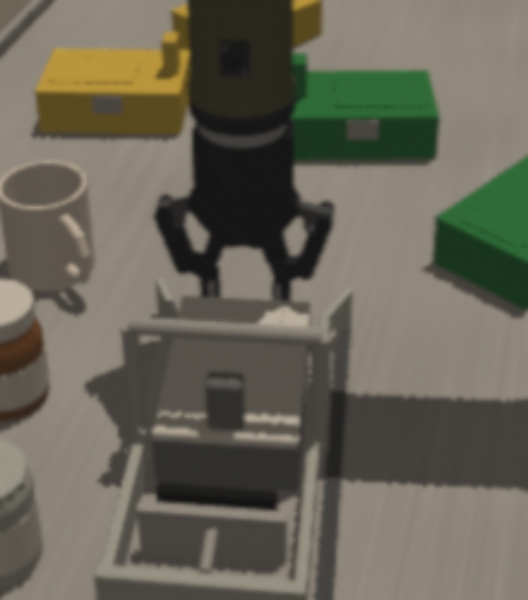

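>>> jog_arm:
  rows:
    - [[-0.01,0,0],[0,0,0],0.5]
    - [[-0.01,0,0],[0,0,0],0.5]

```text
time: 17.0
eef_pos: [0.5218, 0.0385, 0.0364]
eef_rot: [-0.538, 0.538, -0.459, 0.459]
force: [0.0, -2.4, -0.6]
grip_width: 0.495
```

```bash
python3 -c "
from h import *
show()
im=vision.capture('side')
# fit flat hypothesis
s=st()[1]
tb=tobay(s)[0]
for tail,col in((tb+11,(0,0,255)),):
    a=None
c,s_=np.cos(Y[2]),np.sin(Y[2]); bx=(tb+11+75)/1000
Bp=[Y[0]+c*bx,Y[1]+s_*bx,Y[2]]
a=draw(im,'side',Bp,boxlines(),(0,0,255),(260,280,380,420),4.2)
cv2.imwrite('pics/y_side.png',a)"
```

```text
t 17.0 tcp [521.8  38.5  36.4] bay [ 3.1 -2.1] F [ 0.  -2.4 -0.6] Fbay -2.4 grip 0.5
```

View pics/y_side.png

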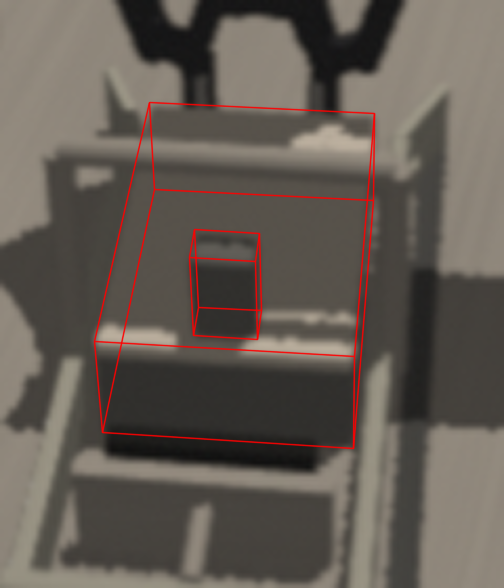

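>>> jog_arm:
  rows:
    - [[-0.007,0,0],[0,0,0],0.5]
    - [[-0.007,0,0],[0,0,0],0.5]
    - [[-0.007,0,0],[0,0,0],0.5]

```text
time: 17.35
eef_pos: [0.5211, 0.0427, 0.0364]
eef_rot: [-0.538, 0.538, -0.459, 0.459]
force: [-0.2, -1.6, 0.4]
grip_width: 0.501
```

>>> jog_arm:
  rows:
    - [[-0.006,0,0],[0,0,0],0.5]
    - [[-0.006,0,0],[0,0,0],0.5]
    - [[-0.006,0,0],[0,0,0],0.5]

```text
time: 17.65
eef_pos: [0.5205, 0.0463, 0.0364]
eef_rot: [-0.538, 0.538, -0.459, 0.459]
force: [0.7, -3.2, 0.3]
grip_width: 0.498
```

>>> jog_arm:
  rows:
    - [[-0.006,0,0],[0,0,0],0.5]
    - [[-0.006,0,0],[0,0,0],0.5]
    - [[-0.006,0,0],[0,0,0],0.5]

```text
time: 17.95
eef_pos: [0.5199, 0.0499, 0.0364]
eef_rot: [0.538, -0.538, 0.459, -0.459]
force: [0.7, -3.1, 0.2]
grip_width: 0.505
```

>>> jog_arm:
  rows:
    - [[-0.006,0,0],[0,0,0],0.5]
    - [[-0.006,0,0],[0,0,0],0.5]
    - [[-0.006,0,0],[0,0,0],0.5]

```text
time: 18.25
eef_pos: [0.5194, 0.0535, 0.0364]
eef_rot: [0.538, -0.538, 0.459, -0.459]
force: [1.2, -4.3, 1.3]
grip_width: 0.5
```

>>> jog_arm:
  rows:
    - [[-0.006,0,0],[0,0,0],0.5]
    - [[-0.006,0,0],[0,0,0],0.5]
    - [[-0.006,0,0],[0,0,0],0.5]

```text
time: 18.55
eef_pos: [0.5188, 0.057, 0.0364]
eef_rot: [0.538, -0.538, 0.459, -0.459]
force: [0.9, -4.8, 1.4]
grip_width: 0.498
```

>>> jog_arm:
  rows:
    - [[-0.006,0,0],[0,0,0],0.5]
    - [[-0.006,0,0],[0,0,0],0.5]

```text
time: 18.75
eef_pos: [0.5184, 0.0594, 0.0364]
eef_rot: [0.538, -0.538, 0.459, -0.459]
force: [0.6, -4.0, 0.7]
grip_width: 0.498
```

>>> jog_arm:
  rows:
    - [[-0.006,0,0],[0,0,0],0.5]
    - [[-0.006,0,0],[0,0,0],0.5]

```text
time: 18.95
eef_pos: [0.518, 0.0618, 0.0364]
eef_rot: [0.538, -0.538, 0.459, -0.459]
force: [0.8, -3.9, 1.5]
grip_width: 0.5
```

>>> jog_arm:
  rows:
    - [[-0.006,0,0],[0,0,0],0.5]
    - [[-0.006,0,0],[0,0,0],0.5]

```text
time: 19.15
eef_pos: [0.5177, 0.0642, 0.0364]
eef_rot: [0.538, -0.538, 0.459, -0.459]
force: [0.3, -4.6, 2.3]
grip_width: 0.494
```

```bash
python3 -c "
from h import *
show()
im=vision.capture('side')
tb=tobay(st()[1])[0]
c,s_=np.cos(Y[2]),np.sin(Y[2]); bx=(tb+11+75)/1000
Bp=[Y[0]+c*bx,Y[1]+s_*bx,Y[2]]
a=draw(im,'side',Bp,boxlines(),(0,0,255),(260,280,380,420),4.2)
cv2.imwrite('pics/z_side.png',a); show()"
```

```text
t 19.15 tcp [517.7  64.2  36.4] bay [29.1 -2.2] F [ 0.3 -4.6  2.3] Fbay -4.5 grip 0.49
t 19.2 tcp [517.6  64.5  36.4] bay [29.5 -2.2] F [ 0.6 -3.5  2.1] Fbay -3.6 grip 0.5
```

View pics/z_side.png

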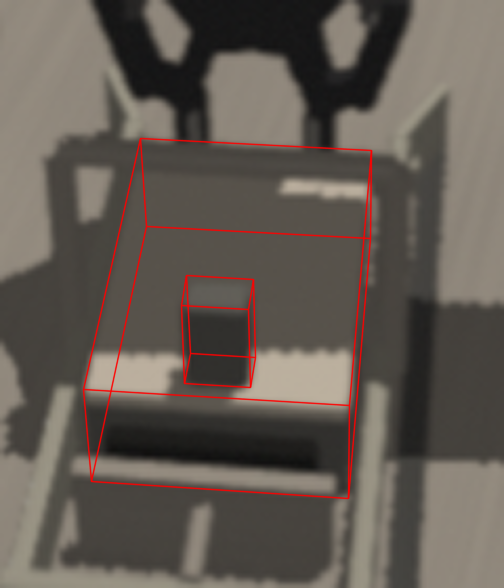

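>>> jog_arm:
  rows:
    - [[-0.006,0,0],[0,0,0],0.5]
    - [[-0.006,0,0],[0,0,0],0.5]

```text
time: 19.4
eef_pos: [0.5173, 0.0664, 0.0364]
eef_rot: [0.538, -0.538, 0.459, -0.459]
force: [1.7, -5.0, 2.7]
grip_width: 0.501
```

>>> jog_arm:
  rows:
    - [[-0.006,0,0],[0,0,0],0.5]
    - [[-0.006,0,0],[0,0,0],0.5]

```text
time: 19.6
eef_pos: [0.5169, 0.0679, 0.0364]
eef_rot: [-0.537, 0.538, -0.459, 0.46]
force: [2.0, -7.1, 3.2]
grip_width: 0.503
```

>>> jog_arm:
  rows:
    - [[-0.006,0,0],[0,0,0],0.5]
    - [[-0.006,0,0],[0,0,0],0.5]

```text
time: 19.8
eef_pos: [0.5165, 0.0693, 0.0364]
eef_rot: [-0.537, 0.538, -0.459, 0.46]
force: [1.7, -8.6, 4.6]
grip_width: 0.5
```

>>> jog_arm:
  rows:
    - [[-0.006,0,0],[0,0,0],0.5]
    - [[-0.005,0,0],[0,0,0],0.5]

```text
time: 20.0
eef_pos: [0.5161, 0.0705, 0.0364]
eef_rot: [-0.536, 0.539, -0.459, 0.461]
force: [2.0, -10.1, 3.7]
grip_width: 0.499
```

>>> jog_arm:
  rows:
    - [[-0.004,0,0],[0,0,0],0.5]
    - [[0,0,0],[0,0,0],0.5]

```text
time: 20.2
eef_pos: [0.516, 0.071, 0.0364]
eef_rot: [-0.536, 0.539, -0.459, 0.461]
force: [0.5, -8.7, 4.1]
grip_width: 0.5
```

>>> jog_arm:
  rows:
    - [[-0.005,0,0],[0,0,0],0.5]
    - [[0,0,0],[0,0,0],0.5]
    - [[0,0,0],[0,0,0],0.5]
    - [[0,0,0],[0,0,0],0.5]
    - [[0,0,0],[0,0,0],0.5]

```text
time: 20.7
eef_pos: [0.5158, 0.0715, 0.0364]
eef_rot: [-0.535, 0.539, -0.459, 0.461]
force: [1.0, -10.2, 3.7]
grip_width: 0.504
```

```bash
python3 -c "
from h import *
show()
im=vision.capture('side')
tb=tobay(st()[1])[0]
c,s_=np.cos(Y[2]),np.sin(Y[2]); bx=(tb+11+75)/1000
Bp=[Y[0]+c*bx,Y[1]+s_*bx,Y[2]]
a=draw(im,'side',Bp,boxlines(),(0,0,255),(260,280,380,420),4.2)
cv2.imwrite('pics/aa.png',a); show()"
```

```text
t 20.7 tcp [515.8  71.5  36.4] bay [36.7 -1.5] F [  1.  -10.2   3.7] Fbay -10.2 grip 0.5
t 20.75 tcp [515.8  71.5  36.4] bay [36.7 -1.5] F [ 0.6 -9.7  4.7] Fbay -9.7 grip 0.5
```

View pics/aa.png

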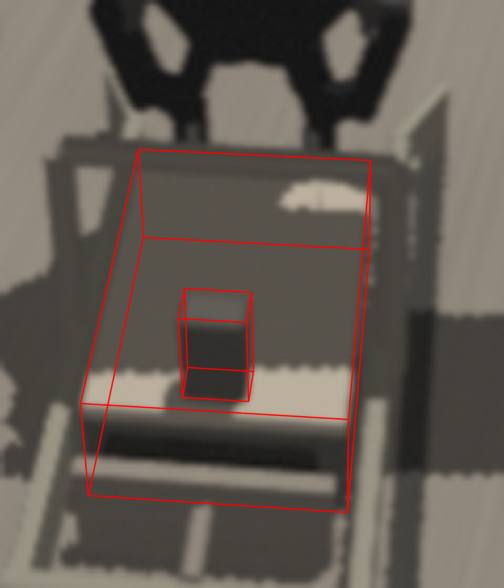

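>>> jog_arm:
  rows:
    - [[-0.005,0,0],[0,0,0],0.5]
    - [[0,0,0],[0,0,0],0.5]
    - [[0,0,0],[0,0,0],0.5]
    - [[0,0,0],[0,0,0],0.5]
    - [[0,0,0],[0,0,0],0.5]
    - [[0,0,0],[0,0,0],0.5]
    - [[0,0,0],[0,0,0],0.5]
    - [[0,0,0],[0,0,0],0.5]
    - [[0,0,0],[0,0,0],0.5]
    - [[0,0,0],[0,0,0],0.5]

```text
time: 21.75
eef_pos: [0.5156, 0.072, 0.0365]
eef_rot: [-0.535, 0.539, -0.459, 0.461]
force: [0.5, -11.5, 4.2]
grip_width: 0.503
```

>>> jog_arm:
  rows:
    - [[0.02,0,0],[0,0,0],0.5]
    - [[0.03,0,0],[0,0,0],0.5]
    - [[0.05,0,0],[0,0,0],0.5]
    - [[0.05,0,0],[0,0,0],0.5]
    - [[0.05,0,0],[0,0,0],0.5]
    - [[0.05,0,0],[0,0,0],0.5]
    - [[0.05,0,0],[0,0,0],0.5]

```text
time: 22.45
eef_pos: [0.5254, 0.016, 0.0364]
eef_rot: [0.538, -0.538, 0.459, -0.459]
force: [-0.4, 0.1, 0.0]
grip_width: 0.499
```

```bash
python3 -c "
from h import *
show()
cv2.imwrite('pics/ab.png',cv2.resize(vision.capture('side')[180:430,220:440],None,fx=2.4,fy=2.4))
cv2.imwrite('pics/ac.png',cv2.resize(vision.capture('top')[180:350,120:400],None,fx=2.4,fy=2.4))"
```

```text
t 22.45 tcp [525.4  16.   36.4] bay [-19.7  -2.1] F [-0.4  0.1  0. ] Fbay 0.2 grip 0.5
```

View pics/ab.png

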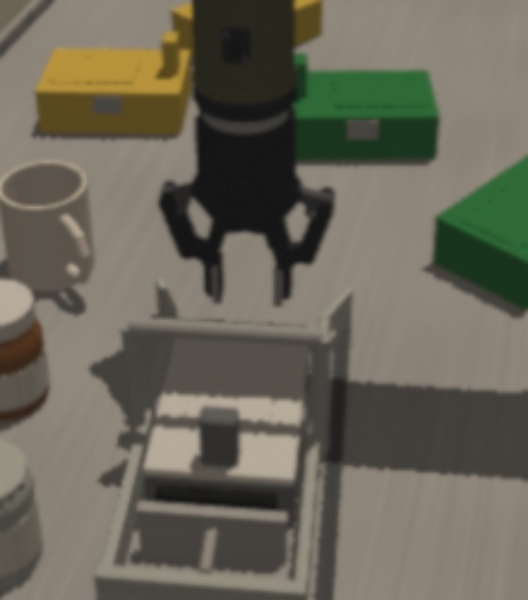

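>>> jog_arm:
  rows:
    - [[0.05,-0.1,0],[0,0,0],0.5]
    - [[0.1,-0.15,0],[0,0,0],0.5]
    - [[0.15,-0.2,0],[0,0,0],0.5]
    - [[0.2,-0.2,0],[0,0,0],0.5]
    - [[0.2,-0.1,0],[0,0,0],0.5]
    - [[0.2,0,0],[0,0,0],0.5]
    - [[0,0,0],[0,0,0],0.5]
    - [[0,0,0],[0,0,0],0.5]

```text
time: 23.35
eef_pos: [0.5524, -0.157, 0.1816]
eef_rot: [0.537, -0.537, 0.46, -0.46]
force: [0.1, 0.8, -0.3]
grip_width: 0.501
```

```bash
python3 -c "
from h import *
show()
c,s_=np.cos(Y[2]),np.sin(Y[2]); bx=(45+75)/1000
Bp=[Y[0]+c*bx,Y[1]+s_*bx,Y[2]]
im=vision.capture('top'); cv2.imwrite('pics/ad_full.png',im)
a=draw(im,'top',Bp,boxlines(),(0,0,255),(120,190,340,340),3.4); cv2.imwrite('pics/ad.png',a)
a=draw(vision.capture('side'),'side',Bp,boxlines(),(0,0,255),(250,280,380,430),4); cv2.imwrite('pics/ae.png',a)
for n in ('mug','jar','can'): print(n,[(round(d['p'],2),[int(v) for v in d['xy']]) for d in models.trace('side',n)][:1],[(round(d['p'],2),[int(v) for v in d['xy']]) for d in models.trace('top',n)][:1])
"
```

```text
t 23.35 tcp [ 552.4 -157.   181.6] bay [-194.8   -1.1] F [ 0.1  0.8 -0.3] Fbay 0.8 grip 0.5
mug [(0.93, [237, 272])] [(0.79, [292, 181])]
jar [(0.64, [223, 328])] [(0.78, [219, 198])]
can [(0.62, [215, 390])] [(0.98, [154, 225])]
```

View pics/ad.png

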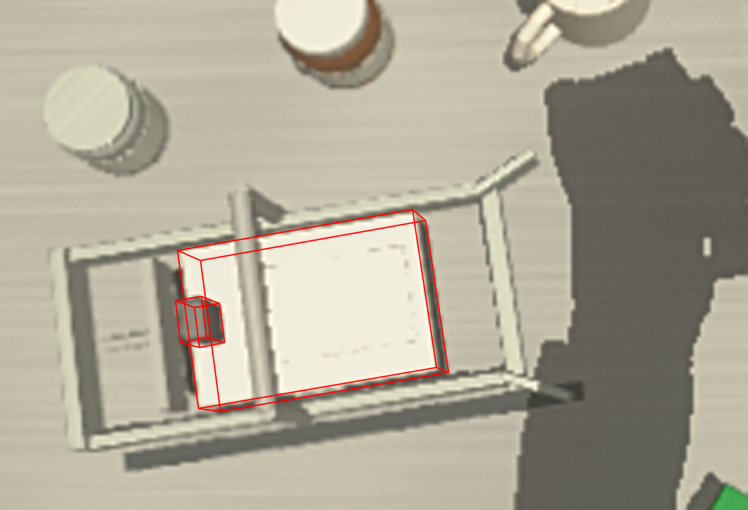

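View pics/ae.png

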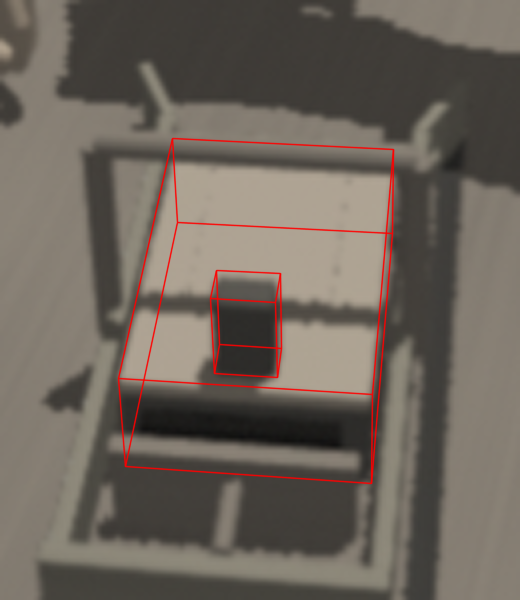

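```bash
python3 -c "
from h import *
show(); print(arm.sign_off())"
```

```text
t 23.75 tcp [ 552.7 -155.3  181.6] bay [-193.1   -1.7] F [-0.1 -0.1 -0.2] Fbay -0.0 grip 0.5
the job is handed in; nothing more can be done
None
```

The box is stowed in the bay and the job was handed in at 23.75 s; no verdict was reported.

**What I did**
- I gripped the lug, tipped the nose up about 26 mm, rested it on the sill with the tail still on the counter, and let go.
- I then pushed from behind. At 14 N the tail jammed, so I eased back, let the box tip over, and pushed on until the tail dropped behind the sill.
- The stop met the box at about bay x = 191 mm. I pressed to 10–11.5 N at the wrist for about 1.5 s, then backed off.

**Last checks**
- The model outline laid over both camera pictures shows the box flat. Its tail is about 45 mm past the sill, and it sits within about 2 mm of the centre line.
- The networks find the mug, jar and can within 4 pixels of where they were at the start.
- The gripper was clear of everything at hand-in, with wrist force close to zero.

**Not measured directly**
- The force on the stop itself is worked out as roughly 6–7 N: the wrist reading less about 4 N of sliding friction, and in line with about 6 mm of spring travel.
- Just after the first lift, the wrist read −4.6 N vertically, a little more than half the box's weight. The tail may have been about 1 mm off the counter then; the reading was back near zero before the nose reached the sill.

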